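# Rack the finished copper plaques and clear the chasing bench

### The job

Finish the batch: stand every copper plaque upright in a slot of the wooden carriage, one to a slot and fully down, while the carriage is still at its loading end, and only then push the loaded carriage by its blue tab along the slide until the sprung ball clicks and it is fully home. Clear the bench of the rest, before or after: steel punches into the dark tin, copper lids into the red basket. Leave the jar, the bottle and the white bowl where they are.

Things in the scene. Friction and masses are not known exactly. Their poses are not given: they have to be found in the camera images.
- plaque1_mid (a point): Centre (half-way up) of an upright copper plaque, a rectangular block 20 mm thick (along its x), 50 mm wide (along its y) and 60 mm tall (its z, up), with thin brass bands and a low round boss (2 mm) in the middle of each broad face; about 180 g. It stands on its lower edge on the bench and tips over if struck high up. A plaque may be absent.
- plaque2_mid (a point): Centre (half-way up) of an upright copper plaque, a rectangular block 20 mm thick (along its x), 50 mm wide (along its y) and 60 mm tall (its z, up), with thin brass bands and a low round boss (2 mm) in the middle of each broad face; about 180 g. It stands on its lower edge on the bench and tips over if struck high up. A plaque may be absent.
- plaque3_mid (a point): Centre (half-way up) of an upright copper plaque, a rectangular block 20 mm thick (along its x), 50 mm wide (along its y) and 60 mm tall (its z, up), with thin brass bands and a low round boss (2 mm) in the middle of each broad face; about 180 g. It stands on its lower edge on the bench and tips over if struck high up. A plaque may be absent.
- punch1_mid (a point): Centre of a steel chasing punch lying on the bench: a square bar 12 x 12 mm, 84 mm long along its x (the last 18 mm at +x is thinner, 8 x 8 mm), lying level; about 80 g. The point is half-way along and 6 mm above its underside. A punch may be absent.
- punch2_mid (a point): Centre of a steel chasing punch lying on the bench: a square bar 12 x 12 mm, 84 mm long along its x (the last 18 mm at +x is thinner, 8 x 8 mm), lying level; about 80 g. The point is half-way along and 6 mm above its underside. A punch may be absent.
- lid1_mid (a point): Centre, 15 mm above its underside, of a small round copper lid lying knob up (its z, up): 46 mm in diameter, straight rim 8 mm high, dome to 18 mm, and on it a brass knob at most 16 mm in diameter reaching to 30 mm; about 60 g. A lid may be absent.
- lid2_mid (a point): Centre, 15 mm above its underside, of a small round copper lid lying knob up (its z, up): 46 mm in diameter, straight rim 8 mm high, dome to 18 mm, and on it a brass knob at most 16 mm in diameter reaching to 30 mm; about 60 g. A lid may be absent.
- slot_a (a point): Centre of the mouth of one of the three slots in the pale wooden carriage (about 42 mm above the bench). Slot 24 mm along its x (across the slide), 54 mm along its y (along the slide), 16 mm deep with a flat floor; z up. The slots lie in a line 66 mm apart along the slide. A plaque stands in it with its 50 mm width along the slide, its centre then 14 mm above the mouth. The slots travel with the carriage.
- slot_b (a point): Centre of the mouth of one of the three slots in the pale wooden carriage (about 42 mm above the bench). Slot 24 mm along its x (across the slide), 54 mm along its y (along the slide), 16 mm deep with a flat floor; z up. The slots lie in a line 66 mm apart along the slide. A plaque stands in it with its 50 mm width along the slide, its centre then 14 mm above the mouth. The slots travel with the carriage.
- slot_c (a point): Centre of the mouth of one of the three slots in the pale wooden carriage (about 42 mm above the bench). Slot 24 mm along its x (across the slide), 54 mm along its y (along the slide), 16 mm deep with a flat floor; z up. The slots lie in a line 66 mm apart along the slide. A plaque stands in it with its 50 mm width along the slide, its centre then 14 mm above the mouth. The slots travel with the carriage.
- carriage (a joint): Position of the carriage along its slide in m: 0 at the loading end, growing towards +y of the slots (away from the blue tab), up to 0.100 at the end stop. It drags with about 2 N. At about 0.083 to 0.090 a sprung ball resists with about 4 N more; past 0.090 it clicks over and holds the carriage at 0.097 to 0.100, fully home.
- push_tab (a point): Middle of the top edge of the upright blue push tab at the carriage's loading end, 84 mm above the bench. The tab is a plate 12 mm thick along the slide (its y), 50 mm wide across it (its x), standing clear for 42 mm above the carriage's top; its outer face looks to -y, 6 mm from this point. Push it there towards +y, or pinch it, to move the carriage. Axes as for the slots.
- basket_in (a point): Centre of the inner floor of the round red plastic basket (fixed): inner radius 54 mm at the floor, 70 mm at the rim, rim 46 mm above this point, floor 4 mm above the bench, wall 4 mm.
- tin_in (a point): Centre of the inner floor of the round dark steel tin (fixed), same size as the basket: inner radius 54 mm at the floor, 70 mm at the rim, rim 46 mm above this point, floor 4 mm above the bench, wall 4 mm.
- jar: Underside centre of a copper jar, 92 mm across, 88 mm tall; a bystander.
- bottle: Underside centre of a clear bottle with a green cap, 56 mm across, 130 mm tall; a bystander.
- bowl: Underside centre of a small white bowl, 90 mm across, 40 mm tall; a bystander.

How it is judged:
On the way, in this order (a step that is already met when the one before it is completed fails the run):
1. every plaque stands fully down in a slot while the carriage is still at the loading end (((horizontal distance between plaque1_mid and slot_a below 0.008 m and z of plaque1_mid in the frame of slot_a below 0.02 m and angle between plaque1_mid's own z axis and vertical below 0.12 rad) or (horizontal distance between plaque1_mid and slot_b below 0.008 m and z of plaque1_mid in the frame of slot_b below 0.02 m and angle between plaque1_mid's own z axis and vertical below 0.12 rad) or (horizontal distance between plaque1_mid and slot_c below 0.008 m and z of plaque1_mid in the frame of slot_c below 0.02 m and angle between plaque1_mid's own z axis and vertical below 0.12 rad)) and ((horizontal distance between plaque2_mid and slot_a below 0.008 m and z of plaque2_mid in the frame of slot_a below 0.02 m and angle between plaque2_mid's own z axis and vertical below 0.12 rad) or (horizontal distance between plaque2_mid and slot_b below 0.008 m and z of plaque2_mid in the frame of slot_b below 0.02 m and angle between plaque2_mid's own z axis and vertical below 0.12 rad) or (horizontal distance between plaque2_mid and slot_c below 0.008 m and z of plaque2_mid in the frame of slot_c below 0.02 m and angle between plaque2_mid's own z axis and vertical below 0.12 rad)) and ((horizontal distance between plaque3_mid and slot_a below 0.008 m and z of plaque3_mid in the frame of slot_a below 0.02 m and angle between plaque3_mid's own z axis and vertical below 0.12 rad) or (horizontal distance between plaque3_mid and slot_b below 0.008 m and z of plaque3_mid in the frame of slot_b below 0.02 m and angle between plaque3_mid's own z axis and vertical below 0.12 rad) or (horizontal distance between plaque3_mid and slot_c below 0.008 m and z of plaque3_mid in the frame of slot_c below 0.02 m and angle between plaque3_mid's own z axis and vertical below 0.12 rad)) and value of joint carriage below 0.05 m), for 0.3 s.
2. the carriage is pushed past the spring detent, fully home (value of joint carriage above 0.095 m), for 0.2 s.
At the end, for the whole second after the job is handed in: Each plaque upright (0.12 rad) in a slot, centre within 8 mm of its axis and at most 20 mm above the mouth; carriage past the detent (over 0.095 m); each punch in the tin, each lid in the basket (centre within 65 mm of the axis, under 50 mm above the floor); all at rest (((horizontal distance between plaque1_mid and slot_a below 0.008 m and z of plaque1_mid in the frame of slot_a below 0.02 m and angle between plaque1_mid's own z axis and vertical below 0.12 rad) or (horizontal distance between plaque1_mid and slot_b below 0.008 m and z of plaque1_mid in the frame of slot_b below 0.02 m and angle between plaque1_mid's own z axis and vertical below 0.12 rad) or (horizontal distance between plaque1_mid and slot_c below 0.008 m and z of plaque1_mid in the frame of slot_c below 0.02 m and angle between plaque1_mid's own z axis and vertical below 0.12 rad)) and ((horizontal distance between plaque2_mid and slot_a below 0.008 m and z of plaque2_mid in the frame of slot_a below 0.02 m and angle between plaque2_mid's own z axis and vertical below 0.12 rad) or (horizontal distance between plaque2_mid and slot_b below 0.008 m and z of plaque2_mid in the frame of slot_b below 0.02 m and angle between plaque2_mid's own z axis and vertical below 0.12 rad) or (horizontal distance between plaque2_mid and slot_c below 0.008 m and z of plaque2_mid in the frame of slot_c below 0.02 m and angle between plaque2_mid's own z axis and vertical below 0.12 rad)) and ((horizontal distance between plaque3_mid and slot_a below 0.008 m and z of plaque3_mid in the frame of slot_a below 0.02 m and angle between plaque3_mid's own z axis and vertical below 0.12 rad) or (horizontal distance between plaque3_mid and slot_b below 0.008 m and z of plaque3_mid in the frame of slot_b below 0.02 m and angle between plaque3_mid's own z axis and vertical below 0.12 rad) or (horizontal distance between plaque3_mid and slot_c below 0.008 m and z of plaque3_mid in the frame of slot_c below 0.02 m and angle between plaque3_mid's own z axis and vertical below 0.12 rad)) and horizontal distance between each of punch1_mid, punch2_mid and tin_in below 0.065 m and z of each of punch1_mid, punch2_mid in the frame of tin_in below 0.05 m and horizontal distance between each of lid1_mid, lid2_mid and basket_in below 0.065 m and z of each of lid1_mid, lid2_mid in the frame of basket_in below 0.05 m and value of joint carriage above 0.095 m and linear speed of each of plaque1, plaque2, plaque3, punch1, punch2, lid1, lid2 below 0.03 m/s); the robot touches nothing.
It fails at once if the jar is moved more than 30 mm (distance of jar from where it was at the start of the episode above 0.03 m).
It fails at once if the bottle is moved more than 30 mm (distance of bottle from where it was at the start of the episode above 0.03 m).
It fails at once if the bowl is moved more than 30 mm (distance of bowl from where it was at the start of the episode above 0.03 m).
Of plaque1, plaque2, plaque3 only 2 to 3 are there at a start; the rules pass over those that are not, and their reading is None.
Of punch1, punch2, lid1, lid2 only 3 to 4 are there at a start; the rules pass over those that are not, and their reading is None.
At some moment in a run one of punch1, punch2, lid1, lid2 may be knocked a few centimetres aside while the robot is not near it.
It also fails if it takes over 210 s, if anything falls off the work surface, if the arm or the gripper's body presses on something with over 40 N, if the wrist force passes 120 N, or if a joint passes its speed limit or range.

### The arm

A 6-joint arm with a two-finger parallel gripper is mounted at the origin on the work surface. World frame = base frame: x ahead of the robot, y to its left, z up, the work surface at z = 0. Lengths are in m, angles in rad, forces in N, time in s.
With the tool pointing down it reaches from about 0.425 to 0.95 m from the base axis. Payload 14.7 kg.
Tool frame: the origin (TCP) lies at the very end of the fingers, on their centre line; the grasp point (between the pads) lies 19 mm behind it; z points along the fingers, y is the line along which they close (so a half turn about z gives the same grasp; the last joint's range is limited). The gripper opens to 85 mm and grips with 20 to 120 N. Pads are 22 mm wide; open, the fingers measure 114 mm over their backs; the gripper's body (76 mm by 85 mm) begins 54 mm behind the grasp point. The pads swing forward as they close: fully open they stand 13 mm farther back than shut.
Start: joints at [-0.047, 0.48, 1.596, -0, 1.065, -0.047], TCP at [0.65, 0, 0.231] pointing down, gripper open.
Joint ranges: [-2.75, 2.75], [-0.82, 2.05], [0.23, 2.67], [-1.56, 4.7], [0.09, 2.69], [-2.92, 2.92]. Speed limits (rad/s): [1.89, 1.89, 2.39, 3.01, 3.01, 3.01].

### API

Orientations are given as a rotation vector (axis times angle).
In Python, from bench import r gives the robot as it stands.
- The arm moves only by the shell command python3 -m jog 'ROWS' [FORCE]. ROWS is JSON, a list that holds one entry, the list of rows, each a list of 7 numbers: the shift along the tool's x, y, z in mm, then the turn, a rotation vector about the tool's x, y, z in degrees, then the finger opening in mm, from 0 to 85.4. In form: [[[tx, ty, tz, wx, wy, wz, fingers], ...]]. A call has 1 to 20 rows; each row shifts and turns the commanded pose from where the row before left it, along the tool's axes as they then stand; what a row does not reach is not made up. A row lasts 1/10 s, in which the tool goes at most 50 mm and 8.59 degrees, less where a joint would pass 70% of its speed; a pose out of reach is approached as far as the arm can. A call with a gripper value outside its range is refused whole. The fingers move at their own pace and stop on an object; FORCE is the grip in N (left out, the last holds). Time passes only in rows, so rows that do not move let the fingers close. It gives the time, the measured TCP pose, the force, the opening and the grip force at its end, in the units of the state.
- r.get_obs(): the state, without advancing time (a new reading comes with each control period).
- r.snapshot(name): name is "scene" or "side" or "wrist"; returns (picture, depth): 420x560x3 uint8, red, green, blue; 420x560 float32, m along the optical axis (not along the pixel's ray), 0 where there is no reading.
- r.camera_params(name): a dict with "intrinsics" (3x3 intrinsics, pixels), "rvec" (rotation vector, rad) and "tvec" (3), from world to camera coordinates, as OpenCV has them; the wrist camera has in their place "mount" (4x4, takes a point from camera to tool coordinates, whose origin is the TCP and whose axes are the flange's). Camera axes: x right, y down, z forward; pixel columns grow to the right and rows downward; lengths in m; the calibration is good to about 2 mm. A picture is of the moment at which its call begins: read the wrist's pose just before it. camera_params takes no time and is no camera call.
- r.job_done(): hands the job in; it is judged then, once.
The state is a dict: "t": time; "joints": joint angles; "qd": joint speeds; "joint_efforts": joint torques, N m; "tool_pos": TCP position; "tool_rot": TCP orientation; "contact_force": force on the tool from outside, world axes, zero at the start; "wrist_torque": the same for the moment, N m; "gripper_width": opening from 0.0 (shut) to 1.0 (fully open); "grasp_force": force on a finger pad.
Only numpy, scipy, OpenCV 4.12 (cv2) and the standard library are available. Lean on these libraries where they do the work, as an engineer would, in place of code of your own. Each camera call takes 0.05 s, during which the arm holds its last target. There are 200 camera calls.

## Working session

There is one attempt and no reset: what is moved stays moved. The work goes in short steps, Python scripts to look and compute and a shell command to move; the robot and the scene stay as the last step left them, time stands still between calls to the robot, and variables do not carry over. Pictures are saved under pics/ and viewed, at most 14 in all, crops included, and the job is handed in when it is done.

```bash
ls; mkdir -p pics; cat > h.py <<'E'
import numpy as np, cv2
from bench import r
from scipy.spatial.transform import Rotation as R
def snap(name):
    o=r.get_obs(); im,d=r.snapshot(name); c=r.camera_params(name); K=np.array(c['intrinsics'])
    if 'mount' in c:
        T=np.eye(4); T[:3,:3]=R.from_rotvec(o['tool_rot']).as_matrix(); T[:3,3]=o['tool_pos']; M=T@np.array(c['mount'])
    else:
        A=np.eye(4); A[:3,:3]=R.from_rotvec(np.ravel(c['rvec'])).as_matrix(); A[:3,3]=np.ravel(c['tvec']); M=np.linalg.inv(A)
    return im,d,K,M
def cloud(d,K,M):
    v,u=np.mgrid[:d.shape[0],:d.shape[1]]
    P=np.stack([(u-K[0,2])/K[0,0]*d,(v-K[1,2])/K[1,1]*d,d],-1)@M[:3,:3].T+M[:3,3]
    P[d<=0]=np.nan
    return P
def save(n,im): cv2.imwrite(f'pics/{n}.png',im[:,:,::-1])
E
python3 - <<'E'
from h import *
for n in ['scene','side','wrist']:
    im,d,K,M=snap(n); save(n+'0',im); np.savez(n+'0.npz',im=im,d=d,K=K,M=M); print(n,K.round(1).tolist(),M.round(3).tolist())
o=r.get_obs(); print(o)
E
```

```text
pics
scene [[502.3, 0.0, 281.4], [0.0, 502.3, 212.7], [0.0, 0.0, 1.0]] [[-0.02, 0.822, -0.57, 1.365], [1.0, 0.022, -0.002, 0.01], [0.011, -0.569, -0.822, 1.12], [0.0, 0.0, 0.0, 1.0]]
side [[508.7, 0.0, 283.6], [0.0, 508.7, 211.2], [0.0, 0.0, 1.0]] [[0.933, -0.249, 0.261, 0.313], [-0.36, -0.665, 0.654, -0.749], [0.01, -0.704, -0.71, 0.867], [0.0, 0.0, 0.0, 1.0]]
wrist [[311.2, 0.0, 276.3], [0.0, 311.2, 207.8], [0.0, 0.0, 1.0]] [[1.0, 0.0, -0.003, 0.65], [-0.001, -0.954, -0.301, 0.076], [-0.003, 0.301, -0.954, 0.374], [0.0, 0.0, 0.0, 1.0]]
{'t': 0.15, 'joints': array([-4.66043838e-02,  4.80695454e-01,  1.59671752e+00, -2.98123123e-05,
        1.06510750e+00, -4.66281484e-02]), 'qd': array([ 4.10308304e-04,  2.20605577e-05, -1.47053480e-03,  3.05689843e-04,
       -4.26279269e-04,  2.11944273e-05]), 'joint_efforts': array([-4.27572886e-04, -9.51149726e+01, -4.30458927e+01, -2.65440685e-04,
        8.19593843e-03, -1.37463962e-04]), 'tool_pos': array([6.49690992e-01, 2.28415808e-05, 2.30819171e-01]), 'tool_rot': array([-2.22092630e+00, -2.22101118e+00,  1.01147241e-03]), 'contact_force': array([-0.59087717, -0.04060913, -0.18278712]), 'wrist_torque': array([-0.04040442, -0.01878944,  0.02336826]), 'grasp_force': 0.0, 'gripper_width': 0.9981807777979622}
```

View images.

View pics/scene0.png

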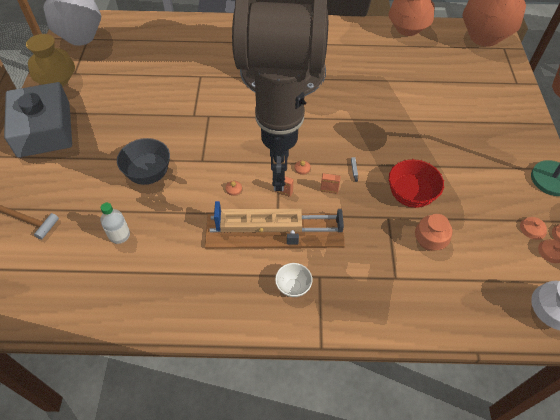

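View pics/side0.png

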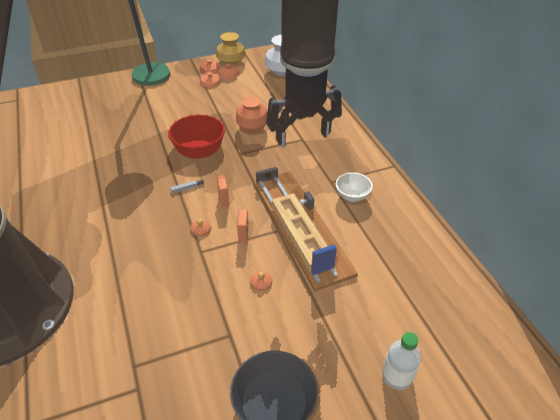

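```bash
python3 - <<'E'
from h import *
# top-down orthographic map from side+scene+wrist clouds
H=np.zeros((600,800,3),np.uint8); Z=np.full((600,800),-1.)
rng=dict(x0=.40,y0=-.40)
for n in ['scene','side','wrist']:
    f=np.load(n+'0.npz'); P=cloud(f['d'],f['K'],f['M']); im=f['im']
    h=im.reshape(-1,3); p=P.reshape(-1,3)
    m=np.isfinite(p[:,0])&(p[:,2]<.15)&(p[:,2]>-.01); p=p[m];h=h[m]
    px=((p[:,1]+.40)*1000).astype(int); py=((p[:,0]-.38)*1000).astype(int)
    k=(px>0)&(px<798)&(py>0)&(py<598)
    for i in np.argsort(p[k][:,2]):
        a,b=py[k][i],px[k][i]; z=p[k][i,2]
        s=Z[a:a+2,b:b+2]<=z+.003
        H[a:a+2,b:b+2][s]=h[k][i]; Z[a:a+2,b:b+2][s]=z
save('top0',H); np.save('top0.npy',Z)
save('wristbig',cv2.resize(np.load('wrist0.npz')['im'],(800,600)))
E
```

```text
Still running in the background as job /tmp/bash_jobs.1000/49ee2d74f48c (pid 477). You'll get a notice when it ends.
```

```bash
kill -- -$(cat /tmp/bash_jobs.1000/49ee2d74f48c/pid); timeout 60 python3 - <<'E'
from h import *
H=np.zeros((600,800,3),np.uint8)
A=[];C=[]
for n in ['scene','side','wrist']:
    f=np.load(n+'0.npz'); P=cloud(f['d'],f['K'],f['M']).reshape(-1,3)
    m=np.isfinite(P[:,0])&(P[:,2]<.15)&(P[:,2]>-.01); A.append(P[m]); C.append(f['im'].reshape(-1,3)[m])
A=np.vstack(A);C=np.vstack(C); s=np.argsort(A[:,2]); A=A[s];C=C[s]
px=((A[:,1]+.40)*1000).astype(int); py=((A[:,0]-.38)*1000).astype(int)
k=(px>0)&(px<798)&(py>0)&(py<598); px=px[k];py=py[k];C=C[k]
for a in (0,1):
  for b in (0,1): H[py+a,px+b]=C
save('top0',H)
save('wristbig',cv2.resize(np.load('wrist0.npz')['im'],(800,600)))
E
```

```text
(no output)
```

View pics/top0.png

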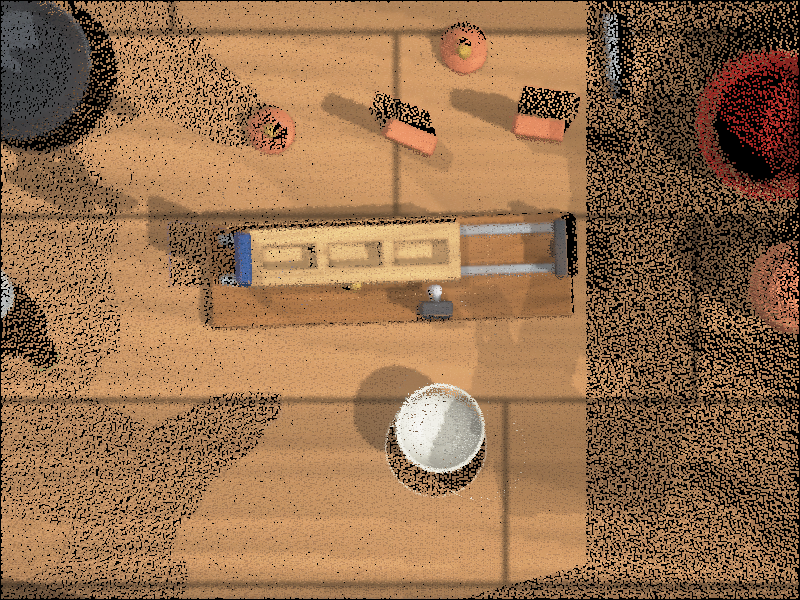

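View pics/wristbig.png

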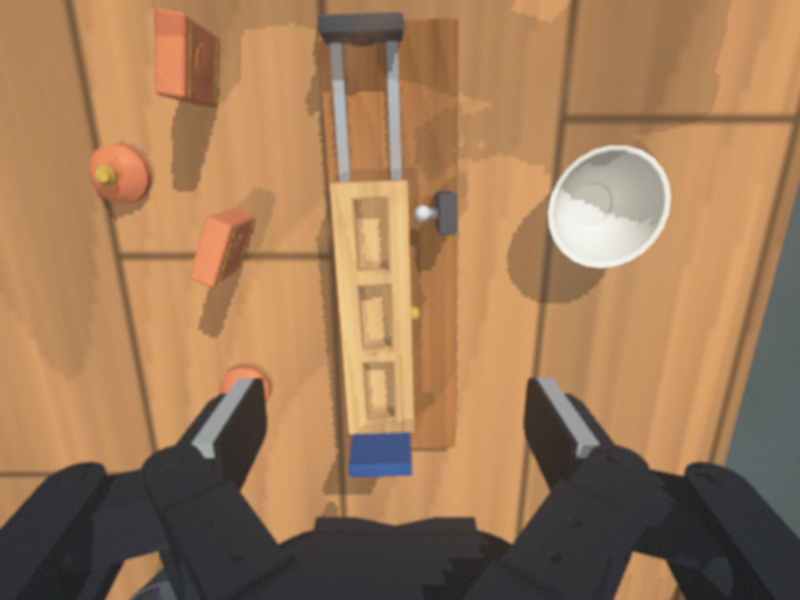

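```bash
cat >> h.py <<'E'
def rect(Q):
    (c,s,a)=cv2.minAreaRect((Q[:,:2]*1000).astype(np.float32)); 
    if s[0]<s[1]: s=s[::-1]; a+=90
    return f"c=({c[0]:.1f},{c[1]:.1f}) size=({s[0]:.1f},{s[1]:.1f}) long-axis {(a+90)%180-90:.1f}deg from x, n={len(Q)} z {Q[:,2].min()*1000:.0f}..{Q[:,2].max()*1000:.0f} med {np.median(Q[:,2])*1000:.1f}"
def sel(P,x0,x1,y0,y1,z0,z1):
    p=P.reshape(-1,3); return p[(p[:,0]>x0)&(p[:,0]<x1)&(p[:,1]>y0)&(p[:,1]<y1)&(p[:,2]>z0)&(p[:,2]<z1)]
E
timeout 60 python3 - <<'E'
from h import *
for n in ['scene','side','wrist']:
    f=np.load(n+'0.npz'); P=cloud(f['d'],f['K'],f['M']); print(n)
    for nm,b in dict(table=(.75,.9,-.2,-.1,-.02,.02),plA=(.49,.55,-.03,.05,.054,.066),plB=(.48,.53,.10,.17,.054,.066),carr=(.58,.68,-.145,.08,.038,.047),
      tab=(.58,.68,-.19,-.13,.07,.095),lid1k=(.48,.54,-.16,-.10,.021,.04),lid1=(.48,.54,-.16,-.10,.004,.04),lid2k=(.40,.455,.03,.10,.021,.04),lid2=(.40,.455,.03,.10,.004,.04),punch=(.36,.50,.19,.24,.007,.03),
      tin=(.35,.56,-.5,-.25,.045,.056),basket=(.40,.6,.28,.5,.045,.056),base=(.58,.72,-.21,.19,.005,.03),post=(.65,.70,0,.06,.02,.06),stop=(.58,.68,.15,.19,.02,.09)).items():
        Q=sel(P,*b)
        if len(Q)>8: print(nm,rect(Q))
E
```

```text
scene
table c=(825.0,-150.0) size=(149.9,99.8) long-axis -0.0deg from x, n=2293 z -6..7 med 0.8
plA c=(523.7,22.4) size=(25.4,20.9) long-axis 68.2deg from x, n=55 z 54..65 med 60.0
plB c=(508.8,138.5) size=(49.6,23.0) long-axis 81.5deg from x, n=127 z 54..66 med 59.7
carr c=(640.8,-43.1) size=(204.1,71.7) long-axis -88.8deg from x, n=1017 z 38..47 med 42.4
tab c=(640.3,-156.8) size=(50.4,12.6) long-axis 1.4deg from x, n=101 z 70..90 med 84.0
lid1k c=(516.0,-130.0) size=(25.6,13.8) long-axis -38.3deg from x, n=24 z 21..32 med 28.2
lid1 c=(509.9,-128.8) size=(60.6,53.7) long-axis 3.5deg from x, n=200 z 4..32 med 13.8
lid2k c=(436.1,61.0) size=(19.9,16.5) long-axis -89.6deg from x, n=30 z 21..33 med 26.0
lid2 c=(428.2,60.8) size=(59.9,52.9) long-axis 85.2deg from x, n=176 z 4..33 med 14.6
punch c=(430.1,218.5) size=(101.9,27.0) long-axis 4.6deg from x, n=103 z 7..18 med 12.1
tin c=(445.4,-383.2) size=(148.0,144.6) long-axis 9.5deg from x, n=295 z 45..56 med 49.5
basket c=(505.1,370.9) size=(150.0,149.1) long-axis 49.7deg from x, n=370 z 45..56 med 49.2
base c=(652.7,-10.1) size=(397.5,1
[... 1932 characters left out ...]
637.4,-156.3) size=(49.8,13.0) long-axis 1.3deg from x, n=723 z 70..87 med 83.1
lid1 c=(511.9,-120.7) size=(44.6,29.9) long-axis -12.9deg from x, n=311 z 4..17 med 10.3
lid2k c=(431.1,63.5) size=(14.7,12.4) long-axis -89.7deg from x, n=176 z 22..32 med 28.3
lid2 c=(429.7,63.6) size=(46.2,43.8) long-axis -1.3deg from x, n=1385 z 4..32 med 15.1
tin c=(410.1,-321.6) size=(49.8,6.6) long-axis 29.1deg from x, n=101 z 45..52 med 50.1
base c=(649.4,-10.0) size=(359.8,102.3) long-axis -88.1deg from x, n=17943 z 9..30 med 12.5
post c=(672.9,29.9) size=(59.8,44.2) long-axis -89.9deg from x, n=1055 z 20..48 med 42.7
stop c=(626.6,158.1) size=(55.9,16.5) long-axis 1.6deg from x, n=1202 z 20..45 med 41.6
```

```bash
cat >> h.py <<'E'
def go(x,y,z,yaw):
    "mm, deg: prints tool-axis deltas from current pose"
    o=r.get_obs(); Rm=R.from_rotvec(o['tool_rot']).as_matrix(); p=o['tool_pos']*1000
    d=Rm.T@(np.array([x,y,z])-p); cur=np.degrees(np.arctan2(Rm[1,1],Rm[0,1])); w=-((yaw-cur+90)%180-90)
    print('at',p.round(1),'yaw',cur.round(1),'tilt',np.degrees(np.arccos(-Rm[2,2])).round(2),'-> shift before turn',d.round(1),'turn wz',round(w,1))
E
timeout 60 python3 - <<'E'
from h import *
f=np.load('wrist0.npz'); P=cloud(f['d'],f['K'],f['M'])
a=np.radians(1.95); ex=np.array([np.cos(a),np.sin(a)]); ey=np.array([-np.sin(a),np.cos(a)])
Q=sel(P,.58,.70,-.16,.075,.039,.046); t=(Q[:,:2]-[.637,-.156])*1000; u=t@ex; v=t@ey
m=np.abs(v-100)<120
print('carr u range',np.percentile(u,[0.5,2,50,98,99.5]).round(1),'v',np.percentile(v,[.5,99.5]).round(1))
c=(np.abs(u)<7)
h,e=np.histogram(v[c],bins=np.arange(0,220,2)); print([(int(b),int(n)) for b,n in zip(e,h)])
for k in range(3):
    s=(np.abs(v-(40+66*k))<15)
    h,e=np.histogram(u[s],bins=np.arange(-46,46,2)); print(k,[(int(b),int(n)) for b,n in zip(e,h)])
T=sel(P,.58,.68,-.19,-.13,.080,.09); print('tabtop',rect(T))
go(516.3,10.5,120,-22.7)
E
```

```text
carr u range [-27.5 -26.9   2.4  55.7  63. ] v [  4.9 214.6]
[(0, 0), (2, 0), (4, 33), (6, 13), (8, 20), (10, 15), (12, 20), (14, 13), (16, 22), (18, 0), (20, 0), (22, 0), (24, 0), (26, 0), (28, 0), (30, 0), (32, 0), (34, 0), (36, 0), (38, 0), (40, 0), (42, 0), (44, 0), (46, 0), (48, 0), (50, 0), (52, 0), (54, 0), (56, 0), (58, 0), (60, 0), (62, 0), (64, 0), (66, 0), (68, 0), (70, 6), (72, 11), (74, 21), (76, 14), (78, 19), (80, 26), (82, 19), (84, 0), (86, 0), (88, 0), (90, 0), (92, 0), (94, 0), (96, 0), (98, 0), (100, 0), (102, 0), (104, 0), (106, 0), (108, 0), (110, 0), (112, 0), (114, 0), (116, 0), (118, 0), (120, 0), (122, 0), (124, 0), (126, 0), (128, 0), (130, 0), (132, 0), (134, 0), (136, 11), (138, 18), (140, 22), (142, 25), (144, 23), (146, 24), (148, 18), (150, 0), (152, 0), (154, 0), (156, 0), (158, 0), (160, 0), (162, 0), (164, 0), (166, 0), (168, 0), (170, 0), (172, 0), (174, 0), (176, 0), (178, 0), (180, 0), (182, 0), (184, 0), (186, 0), (188, 0), (190, 0), (192, 0), (194, 0), (196, 0), (198, 0), (200, 0), (202, 8), (204, 22), (206, 27), (208, 23), (210, 28), (212, 27)
[... 827 characters left out ...]
, (28, 3), (30, 0), (32, 0), (34, 0), (36, 0), (38, 0), (40, 0), (42, 0)]
2 [(-46, 0), (-44, 0), (-42, 0), (-40, 0), (-38, 0), (-36, 0), (-34, 0), (-32, 0), (-30, 0), (-28, 44), (-26, 49), (-24, 50), (-22, 49), (-20, 50), (-18, 51), (-16, 51), (-14, 59), (-12, 8), (-10, 0), (-8, 0), (-6, 0), (-4, 0), (-2, 0), (0, 0), (2, 0), (4, 0), (6, 0), (8, 0), (10, 0), (12, 44), (14, 51), (16, 52), (18, 53), (20, 52), (22, 52), (24, 51), (26, 50), (28, 13), (30, 0), (32, 0), (34, 0), (36, 0), (38, 0), (40, 0), (42, 0)]
tabtop c=(637.4,-156.5) size=(49.6,12.8) long-axis 1.0deg from x, n=474 z 80..87 med 83.9
at [649.7   0.  230.8] yaw 0.0 tilt 0.05 -> shift before turn [  10.5 -133.3  110.9] turn wz 22.7
```

```bash
python3 -m jog '[[[2.5,-33.3,10,0,0,0,60],[2.5,-33.3,20,0,0,0,60],[2.5,-33.3,20,0,0,0,60],[3,-33.4,20,0,0,0,60],[0,0,20,0,0,7.6,60],[0,0,11,0,0,7.6,60],[0,0,0,0,0,7.5,60],[0,0,0,0,0,0,60]]]' 50; timeout 60 python3 - <<'E'
from h import *
im,d,K,M=snap('wrist'); P=cloud(d,K,M); save('w1',im)
Q=sel(P,.48,.56,-.04,.06,.055,.066); print(rect(Q))
go(516.3,10.5,24,-22.7)
E
```

```text
t: 0.95
tool_pos: [0.5164, 0.0105, 0.1299]
tool_rot: [-2.617, -1.737, 0.001]
contact_force: [0.0, 0.4, 0.1]
gripper_width: 0.702
grasp_force: 0.0
c=(516.0,11.2) size=(48.9,19.9) long-axis 67.9deg from x, n=1744 z 55..62 med 60.1
at [516.7  10.5 130.2] yaw -22.5 tilt 0.02 -> shift before turn [-1.000e-01 -3.000e-01  1.062e+02] turn wz 0.2
```

```bash
python3 -m jog '[[[0.5,-0.5,20,0,0,0,60],[0,0,20,0,0,0,60],[0,0,20,0,0,0,60],[0,0,20,0,0,0,60],[0,0,16,0,0,0,60],[0,0,10,0,0,0,60],[0,0,0,0,0,0,60],[0,0,0,0,0,0,15],[0,0,0,0,0,0,15],[0,0,0,0,0,0,15],[0,0,0,0,0,0,15],[0,0,0,0,0,0,15],[0,0,0,0,0,0,15],[0,0,0,0,0,0,15]]]' 50;  timeout 60 python3 -c "
from h import *
go(635.7,-111.5,100,1.95)"
```

```text
t: 2.4
tool_pos: [0.517, 0.0112, 0.0251]
tool_rot: [2.614, 1.741, 0.002]
contact_force: [-0.2, -0.3, 5.4]
gripper_width: 0.226
grasp_force: 49.0
at [517.   11.2  25.1] yaw -22.7 tilt 0.08 -> shift before turn [-67.4 156.9 -74.7] turn wz -24.6
```

```bash
python3 -m jog '[[[0,0,-10,0,0,0,15],[0,0,-20,0,0,0,15],[0,0,-25,0,0,0,15],[0,0,-20,0,0,-8.2,15],[0,0,0,0,0,-8.2,15],[0,0,0,0,0,-8.2,15],[-20,18,0,0,0,0,15],[-27,24,0,0,0,0,15],[-27,24,0,0,0,0,15],[-27,24,0,0,0,0,15],[-20,18,0,0,0,0,15],[-5.7,6.4,0,0,0,0,15],[0,0,0,0,0,0,15],[0,0,0,0,0,0,15]]]'; timeout 60 python3 - <<'E'
from h import *
go(635.7,-111.5,100,1.95)
im,d,K,M=snap('wrist'); P=cloud(d,K,M); save('w2',cv2.resize(im,(800,600))); np.savez('w2.npz',im=im,d=d,K=K,M=M)
for z0,z1 in ((.09,.115),(.115,.132),(.132,.15)):
  Q=sel(P,.58,.70,-.16,-.07,z0,z1); 
  if len(Q)>5: print(rect(Q))
Q=sel(P,.58,.68,-.15,-.05,.039,.046); print(rect(Q))
E
```

```text
t: 3.8
tool_pos: [0.634, -0.111, 0.0995]
tool_rot: [-2.184, -2.257, 0.001]
contact_force: [-0.1, -0.1, -2.1]
gripper_width: 0.223
grasp_force: 49.2
at [ 634.  -111.    99.5] yaw 1.9 tilt 0.05 -> shift before turn [-0.5  1.6 -0.5] turn wz -0.0
c=(633.3,-96.3) size=(46.4,19.0) long-axis 2.5deg from x, n=1156 z 90..115 med 107.6
c=(634.1,-111.9) size=(48.6,44.8) long-axis -48.0deg from x, n=1926 z 115..132 med 125.1
c=(634.2,-111.9) size=(85.4,50.3) long-axis 1.1deg from x, n=7999 z 132..150 med 134.8
c=(635.3,-93.3) size=(87.9,56.3) long-axis -88.2deg from x, n=6023 z 39..45 med 42.1
```

View pics/w2.png

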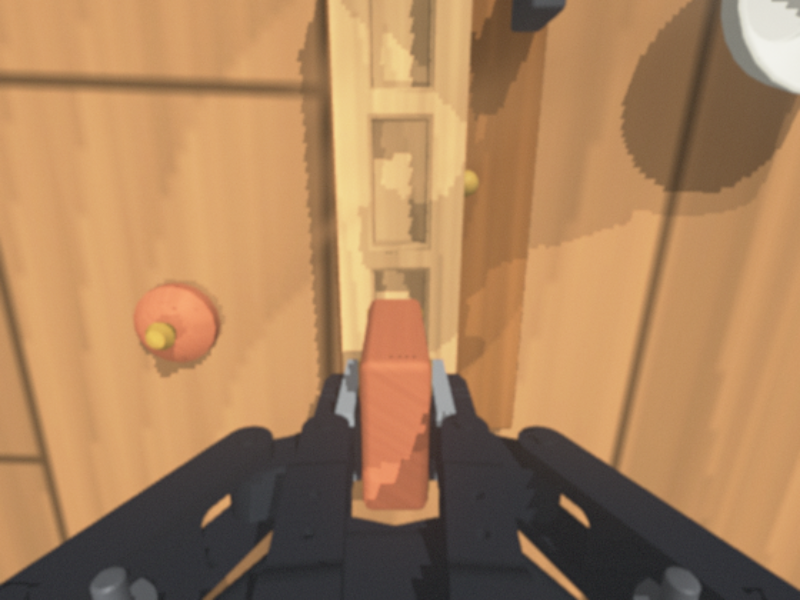

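```bash
cat >> h.py <<'E'
def held_and_slots(f,zt):
    P=cloud(f['d'],f['K'],f['M']); im=f['im'].astype(int); red=(im[...,0]-im[...,2]>60)&(im[...,0]>1.35*im[...,1])
    Q=P[red&(abs(P[...,2]-zt)<.008)]
    if len(Q)>5: print('held',rect(Q[(Q[:,0]>.5)]))
    a=np.radians(1.95); ex=np.array([np.cos(a),np.sin(a)]); ey=np.array([-np.sin(a),np.cos(a)])
    Q=sel(P,.58,.70,-.16,.075,.039,.046); t=(Q[:,:2]-[.637,-.156])*1000; u=t@ex; v=t@ey
    for k in range(3):
        s=u[(abs(v-44.5-66*k)<20)&(abs(u)<30)]; q=v[(abs(u)<8)]
        lo=q[(q>0+66*k)&(q<44+66*k)]; hi=q[(q>44+66*k)&(q<88+66*k)]
        if len(s)>20: print('slot',k,'u edges',s[s<0].max().round(1) if (s<0).any() else None,s[s>0].min().round(1) if (s>0).any() else None,'v edges',lo.max().round(1) if len(lo) else None,hi.min().round(1) if len(hi) else None,'rails',s.min().round(1),s.max().round(1))
E
timeout 60 python3 - <<'E'
from h import *
held_and_slots(np.load('wrist0.npz'),.6)
held_and_slots(np.load('w2.npz'),.135)
go(635.7,-111.5,100,1.95)
E
```

```text
slot 0 u edges -11.6 12.3 v edges 17.7 71.1 rails -27.6 28.3
slot 1 u edges -11.5 12.4 v edges 83.8 136.9 rails -27.7 28.3
slot 2 u edges -11.5 12.4 v edges 149.4 203.1 rails -27.8 28.3
held c=(640.3,-111.8) size=(50.5,33.8) long-axis -87.9deg from x, n=5263 z 127..142 med 134.3
slot 0 u edges -11.5 12.4 v edges None 71.0 rails -27.7 28.6
slot 1 u edges -11.5 12.3 v edges 83.0 137.0 rails -27.7 29.8
slot 2 u edges -11.5 12.4 v edges 148.8 None rails -27.7 28.5
at [ 633.9 -110.8   99.5] yaw 1.9 tilt 0.06 -> shift before turn [-0.8  1.7 -0.5] turn wz -0.0
```

```bash
python3 -m jog '[[[0.2,1.2,8,0,0,0,15],[0,0,10,0,0,0,15],[0,0,6,0,0,0,15],[0,0,4,0,0,0,15],[0,0,4,0,0,0,15],[0,0,4,0,0,0,15],[0,0,0,0,0,0,15]]]'; timeout 60 python3 - <<'E'
from h import *
go(635.9,-111.6,51,1.95)
E
```

```text
t: 4.55
tool_pos: [0.6359, -0.1114, 0.0627]
tool_rot: [-2.184, -2.257, 0.001]
contact_force: [0.5, -0.9, -1.9]
gripper_width: 0.228
grasp_force: 49.2
at [ 635.9 -111.4   62.7] yaw 1.9 tilt 0.04 -> shift before turn [-0.2  0.  11.7] turn wz -0.1
```

```bash
python3 -m jog '[[[0,-0.5,4,0,0,0,15],[0,0,4,0,0,0,15],[0,0,3,0,0,0,15],[0,0,0,0,0,0,15]]]'; timeout 60 python3 - <<'E'
from h import *
go(635.9,-111.6,51,1.95)
E
```

```text
t: 4.95
tool_pos: [0.6353, -0.1114, 0.0518]
tool_rot: [-2.184, -2.257, 0.001]
contact_force: [-0.3, -0.6, -1.3]
gripper_width: 0.226
grasp_force: 49.2
at [ 635.3 -111.4   51.8] yaw 1.9 tilt 0.04 -> shift before turn [-0.2  0.6  0.8] turn wz -0.1
```

```bash
python3 -m jog '[[[0,0,1,0,0,0,15],[0,0,0,0,0,0,40],[0,0,0,0,0,0,40],[0,0,0,0,0,0,40],[0,0,0,0,0,0,40],[0,0,-15,0,0,0,40],[0,0,-30,0,0,0,40],[0,0,-34,0,0,0,50],[22,-10,0,0,0,0,60],[40,-19,0,0,0,0,60],[40,-19,0,0,0,0,60],[40,-19,0,0,0,0,60],[40,-19,0,0,0,0,60],[40,-19,0,0,0,0,60],[24,-11,0,0,0,0,60],[8,-3.7,0,0,0,5.3,60],[0,0,0,0,0,5.3,60],[0,0,0,0,0,0,60],[0,0,0,0,0,0,60]]]'; timeout 60 python3 - <<'E'
from h import *
im,d,K,M=snap('wrist'); P=cloud(d,K,M)
print('B',rect(sel(P,.47,.55,.09,.19,.055,.066)))
go(507.1,138.3,25,-8.7)
im,d,K,M=snap('scene'); P=cloud(d,K,M); save('s3',im[140:300,160:480].repeat(2,0).repeat(2,1))
print('A',rect(sel(P,.60,.67,-.145,-.06,.075,.095)))
E
```

```text
t: 6.85
tool_pos: [0.5079, 0.1384, 0.131]
tool_rot: [2.38, 2.05, 0.001]
contact_force: [-1.2, 0.6, 0.3]
gripper_width: 0.703
grasp_force: 0.0
B c=(506.6,138.8) size=(49.7,20.0) long-axis 80.6deg from x, n=1743 z 55..62 med 60.0
at [507.9 138.3 130.8] yaw -8.6 tilt 0.04 -> shift before turn [-1.000e-01 -9.000e-01  1.058e+02] turn wz 0.1
A c=(636.6,-111.4) size=(48.4,24.8) long-axis -86.0deg from x, n=176 z 75..93 med 85.6
```

View pics/s3.png

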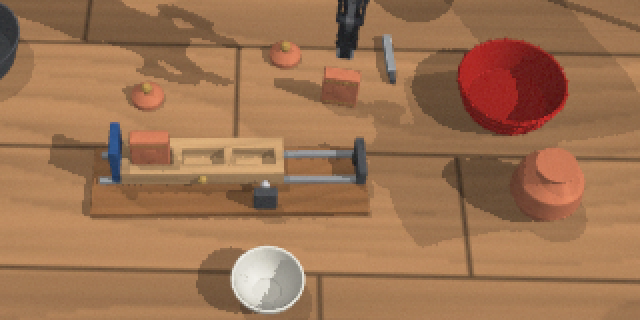

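```bash
python3 -m jog '[[[0.3,-1.3,20,0,0,0.7,60],[0,0,20,0,0,0,60],[0,0,20,0,0,0,60],[0,0,20,0,0,0,60],[0,0,16,0,0,0,60],[0,0,10,0,0,0,60],[0,0,0,0,0,0,60],[0,0,0,0,0,0,15],[0,0,0,0,0,0,15],[0,0,0,0,0,0,15],[0,0,0,0,0,0,15],[0,0,0,0,0,0,15],[0,0,0,0,0,0,15],[0,0,0,0,0,0,15]]]' 50;  python3 -m jog '[[[0,0,-10,0,0,0,15],[0,0,-20,0,0,0,15],[0,0,-25,0,0,0,15],[0,0,-20,0,0,-5.6,15],[0,0,0,0,0,-5.6,15],[-22,14,0,0,0,0,15],[-35,22,0,0,0,0,15],[-35,22,0,0,0,0,15],[-35,22,0,0,0,0,15],[-35,22,0,0,0,0,15],[-20,14,0,0,0,0,15],[-6.7,4.6,0,0,0,0,15],[0,0,0,0,0,0,15],[0,0,0,0,0,0,15],[0,0,0,0,0,0,15]]]'; timeout 60 python3 - <<'E'
from h import *
go(633.6,-45.7,51,1.95)
im,d,K,M=snap('wrist'); np.savez('w4.npz',im=im,d=d,K=K,M=M); P=cloud(d,K,M)
held_and_slots(np.load('w4.npz'),.135)
red=(im[...,0].astype(int)-im[...,2]>60)&(im[...,0]>1.35*im[...,1])
Q=P[red&(abs(P[...,2]-.1345)<.003)]; Q=Q[abs(Q[:,1]+.0457)<.02]; print('x of held top',np.percentile(Q[:,0]*1000,[1,5,50,95,99]).round(1))
E
```

```text
t: 8.35
tool_pos: [0.5069, 0.1391, 0.0251]
tool_rot: [2.395, 2.032, 0.002]
contact_force: [-1.7, -1.3, 5.6]
gripper_width: 0.225
grasp_force: 49.0
t: 9.85
tool_pos: [0.632, -0.0447, 0.0995]
tool_rot: [-2.185, -2.257, 0.0]
contact_force: [0.6, -0.6, -2.4]
gripper_width: 0.224
grasp_force: 49.2
at [632.  -44.7  99.5] yaw 1.9 tilt 0.04 -> shift before turn [-1.   1.6 48.5] turn wz -0.1
held c=(641.9,-44.7) size=(50.5,41.5) long-axis -89.1deg from x, n=5283 z 127..143 med 134.3
slot 1 u edges -11.8 12.4 v edges None 137.5 rails -27.6 28.6
slot 2 u edges -11.5 12.4 v edges 149.2 202.8 rails -27.6 28.6
x of held top [622.2 623.2 631.8 640.5 641.5]
```

```bash
python3 -m jog '[[[-0.8,1.0,8,0,0,0,15],[0,0,10,0,0,0,15],[0,0,6,0,0,0,15],[0,0,4,0,0,0,15],[0,0,4,0,0,0,15],[0,0,4,0,0,0,15],[0,0,0,0,0,0,15]]]'; timeout 60 python3 - <<'E'
from h import *
go(633.6,-45.7,51,1.95)
E
```

```text
t: 10.6
tool_pos: [0.6336, -0.0466, 0.0627]
tool_rot: [-2.186, -2.256, 0.001]
contact_force: [0.3, -0.8, -2.3]
gripper_width: 0.222
grasp_force: 49.2
at [633.6 -46.6  62.7] yaw 1.8 tilt 0.04 -> shift before turn [ 0.9  0.1 11.7] turn wz -0.2
```

```bash
python3 -m jog '[[[0.8,0,4,0,0,0,15],[0,0,4,0,0,0,15],[0,0,4,0,0,0,15],[0,0,0,0,0,0,15],[0,0,0,0,0,0,40],[0,0,0,0,0,0,40],[0,0,0,0,0,0,40],[0,0,0,0,0,0,40],[0,0,-15,0,0,0,40],[0,0,-30,0,0,0,40],[0,0,-35,0,0,0,40],[-12,-18,0,0,0,0,40],[-24,-37,0,0,0,0,40],[-24,-37,0,0,0,0,40],[-15,-23,0,0,0,0,40],[-6,-11,0,0,0,0,40],[0,0,0,0,0,0,40],[0,0,0,0,0,0,40]]]'; timeout 60 python3 - <<'E'
from h import *
im,d,K,M=snap('wrist'); P=cloud(d,K,M)
print('A',rect(sel(P,.60,.67,-.145,-.077,.075,.095)))
print('B',rect(sel(P,.60,.67,-.076,-.01,.075,.095)))
print('knob',rect(sel(P,.45,.57,-.19,-.08,.024,.035)));print('lid',rect(sel(P,.45,.57,-.19,-.08,.005,.035)))
go(511,-130.5,17,1.95)
im,d,K,M=snap('side'); P=cloud(d,K,M)
print('A',rect(sel(P,.60,.67,-.145,-.077,.078,.095)))
print('B',rect(sel(P,.60,.67,-.076,-.01,.078,.095)))
save('s5',cv2.resize(im[150:300,150:350],(800,600)))
E
```

```text
t: 12.4
tool_pos: [0.5117, -0.1307, 0.132]
tool_rot: [2.186, 2.255, 0.001]
contact_force: [0.8, 0.7, -0.5]
gripper_width: 0.466
grasp_force: 0.0
A c=(634.6,-112.5) size=(49.9,21.1) long-axis -88.0deg from x, n=2873 z 75..88 med 85.5
B c=(632.8,-46.6) size=(49.9,21.2) long-axis -88.2deg from x, n=3839 z 75..89 med 85.6
knob c=(509.9,-129.0) size=(14.9,14.3) long-axis -88.9deg from x, n=251 z 24..31 med 28.3
lid c=(509.7,-129.0) size=(45.1,44.9) long-axis -19.7deg from x, n=2006 z 5..31 med 15.2
at [ 511.8 -130.5  131.8] yaw 1.8 tilt 0.08 -> shift before turn [  0.   -1.  114.8] turn wz -0.1
A c=(634.6,-113.8) size=(51.7,20.7) long-axis -88.3deg from x, n=206 z 78..91 med 85.8
B c=(633.0,-48.6) size=(53.6,20.9) long-axis -88.2deg from x, n=191 z 78..90 med 85.6
```

View pics/s5.png

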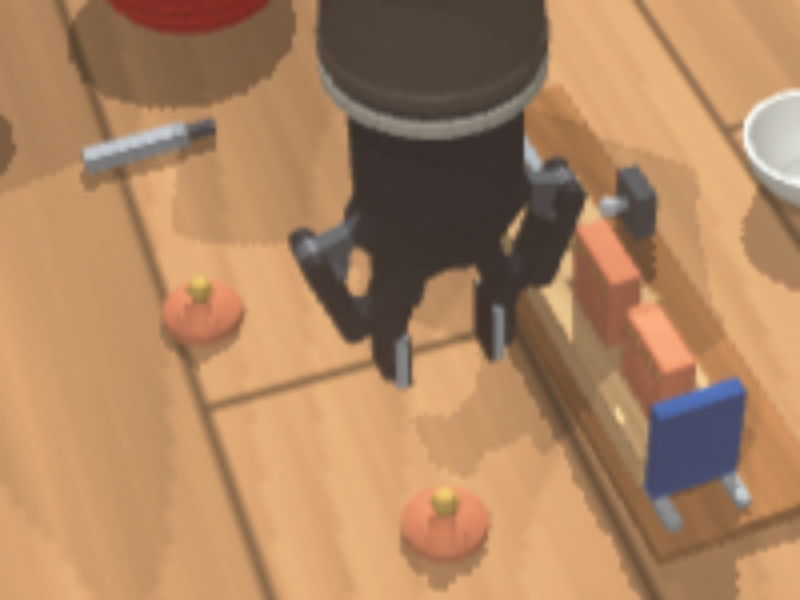

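```bash
python3 -m jog '[[[1.5,-1.8,15,0,0,0,40],[0,0,25,0,0,0,40],[0,0,25,0,0,0,40],[0,0,25,0,0,0,40],[0,0,15,0,0,0,40],[0,0,9,0,0,0,40],[0,0,0,0,0,0,40],[0,0,0,0,0,0,5],[0,0,0,0,0,0,5],[0,0,0,0,0,0,5],[0,0,0,0,0,0,5],[0,0,0,0,0,0,5],[0,0,0,0,0,0,5]]]' 35;  python3 -m jog '[[[0,0,-10,0,0,0,5],[0,0,-25,0,0,0,5],[0,0,-30,0,0,0,5],[0,0,-20,0,0,0,5],[0,0,0,0,0,0,5]]]'
```

```text
t: 13.8
tool_pos: [0.5093, -0.1295, 0.0181]
tool_rot: [2.185, 2.255, 0.001]
contact_force: [1.3, 2.4, 7.7]
gripper_width: 0.143
grasp_force: 34.5
t: 14.3
tool_pos: [0.5101, -0.1299, 0.1054]
tool_rot: [2.183, 2.253, 0.003]
contact_force: [0.7, 0.1, -0.2]
gripper_width: 0.141
grasp_force: 34.5
```

```bash
python3 -m jog '[[[20,0,0,0,0,0,5],[40,1,0,0,0,0,5],[40,1,0,0,0,0,5],[40,1,0,0,0,0,5],[40,1,0,0,0,0,5],[40,1,0,0,0,0,5],[40,1,0,0,0,0,5],[40,1,0,0,0,0,5],[40,1,0,0,0,0,5],[40,1,0,0,0,0,5],[40,1,0,0,0,0,5],[37,0,0,0,0,0,5],[20,0,0,0,0,0,5],[0,0,0,0,0,0,5],[0,0,0,0,0,0,5]]]'; timeout 60 python3 - <<'E'
from h import *
go(503,348,27,1.95)
im,d,K,M=snap('wrist'); P=cloud(d,K,M); print(rect(sel(P,.4,.6,.28,.47,.045,.056)))
im=im.astype(int); print('lid in gripper z',rect(P[(im[...,0]-im[...,2]>60)&(P[...,2]>.075)&(P[...,2]<.11)]))
E
```

```text
t: 15.8
tool_pos: [0.5031, 0.3472, 0.1018]
tool_rot: [-2.185, -2.257, 0.002]
contact_force: [0.1, -0.1, -0.6]
gripper_width: 0.143
grasp_force: 34.5
at [503.1 347.2 101.8] yaw 1.8 tilt 0.07 -> shift before turn [ 0.8  0.  74.8] turn wz -0.1
c=(502.0,373.8) size=(151.0,147.7) long-axis 18.7deg from x, n=6993 z 45..53 med 49.4
lid in gripper z c=(568.5,370.0) size=(183.4,45.6) long-axis 18.7deg from x, n=4518 z 75..110 med 94.4
```

```bash
python3 -m jog '[[[0,0,20,0,0,0,5],[0,0,25,0,0,0,5],[0,0,20,0,0,0,5],[0,0,9,0,0,0,5],[0,0,0,0,0,0,5],[0,0,0,0,0,0,40],[0,0,0,0,0,0,40],[0,0,0,0,0,0,40],[0,0,0,0,0,0,40],[0,0,-15,0,0,0,40],[0,0,-35,0,0,0,40],[0,0,-35,0,0,0,40],[0,0,-15,0,0,0,40]]]'; python3 -m jog '[[[-20,-6,0,0,0,0,40],[-40,-11,0,0,0,0,40],[-40,-12,0,0,0,0,40],[-40,-12,0,0,0,0,40],[-40,-12,0,0,0,0,40],[-40,-12,0,0,0,0,40],[-38,-11,0,0,0,0,40],[-20,-6,0,0,0,0,40],[-5,0,0,0,0,0,40],[0,0,0,0,0,0,40],[0,0,0,0,0,0,40]]]'; timeout 60 python3 - <<'E'
from h import *
go(431,62,17,1.95)
im,d,K,M=snap('wrist'); P=cloud(d,K,M); save('w6',im)
print('knob',rect(sel(P,.36,.49,.0,.14,.024,.035)));print('lid',rect(sel(P,.36,.49,0,.14,.005,.035)))
im,d,K,M=snap('scene'); P=cloud(d,K,M); im=im.astype(int)
print('lid in basket',rect(P[(im[...,0]-im[...,2]>50)&(im[...,1]>75)&(abs(P[...,0]-.503)<.05)&(abs(P[...,1]-.373)<.05)&(P[...,2]<.045)]))
np.savez('s6.npz',im=im,d=d,K=K,M=M)
E
```

```text
t: 17.15
tool_pos: [0.5049, 0.3487, 0.1325]
tool_rot: [2.185, 2.255, 0.007]
contact_force: [0.6, 1.0, -0.2]
gripper_width: 0.466
grasp_force: 0.0
t: 18.25
tool_pos: [0.4312, 0.063, 0.1286]
tool_rot: [2.186, 2.256, 0.001]
contact_force: [-1.1, 0.9, -0.4]
gripper_width: 0.463
grasp_force: 0.0
at [431.2  63.  128.6] yaw 1.8 tilt 0.05 -> shift before turn [ -1.   -0.3 111.6] turn wz -0.1
knob c=(429.3,63.2) size=(15.0,14.1) long-axis -87.9deg from x, n=253 z 24..31 med 28.4
lid c=(429.2,63.6) size=(45.1,45.0) long-axis 47.1deg from x, n=2041 z 5..31 med 15.1
lid in basket c=(518.3,377.9) size=(103.0,43.3) long-axis 71.0deg from x, n=154 z -6..38 med 18.5
```

```bash
python3 -m jog '[[[0.3,-1.9,15,0,0,0,40],[0,0,25,0,0,0,40],[0,0,25,0,0,0,40],[0,0,25,0,0,0,40],[0,0,13,0,0,0,40],[0,0,8,0,0,0,40],[0,0,0,0,0,0,40],[0,0,0,0,0,0,5],[0,0,0,0,0,0,5],[0,0,0,0,0,0,5],[0,0,0,0,0,0,5],[0,0,0,0,0,0,5],[0,0,0,0,0,0,5]]]' 35;  python3 -m jog '[[[0,0,-10,0,0,0,5],[0,0,-25,0,0,0,5],[0,0,-30,0,0,0,5],[0,0,-20,0,0,0,5],[0,0,0,0,0,0,5]]]'; python3 -m jog '[[[20,5,0,0,0,0,5],[40,11,0,0,0,0,5],[40,11,0,0,0,0,5],[40,11,0,0,0,0,5],[40,11,0,0,0,0,5],[40,11,0,0,0,0,5],[40,11,0,0,0,0,5],[40,11,0,0,0,0,5],[25,3,0,0,0,0,5],[5,0,0,0,0,0,5],[0,0,0,0,0,0,5],[0,0,0,0,0,0,5]]]'; timeout 60 python3 - <<'E'
from h import *
go(503,396,27,1.95)
im,d,K,M=snap('wrist'); save('w7',cv2.resize(im,(800,600)))
E
```

```text
t: 19.65
tool_pos: [0.4292, 0.0627, 0.018]
tool_rot: [2.186, 2.255, 0.002]
contact_force: [-1.2, 2.9, 8.6]
gripper_width: 0.142
grasp_force: 34.5
t: 20.15
tool_pos: [0.4301, 0.0626, 0.1052]
tool_rot: [2.184, 2.254, 0.005]
contact_force: [-0.5, 0.4, -0.4]
gripper_width: 0.146
grasp_force: 34.5
t: 21.35
tool_pos: [0.5027, 0.3939, 0.1019]
tool_rot: [-2.186, -2.256, 0.002]
contact_force: [-1.0, -0.4, 0.0]
gripper_width: 0.143
grasp_force: 34.5
at [502.7 393.9 101.9] yaw 1.8 tilt 0.08 -> shift before turn [ 2.1  0.5 74.9] turn wz -0.2
```

View pics/w7.png

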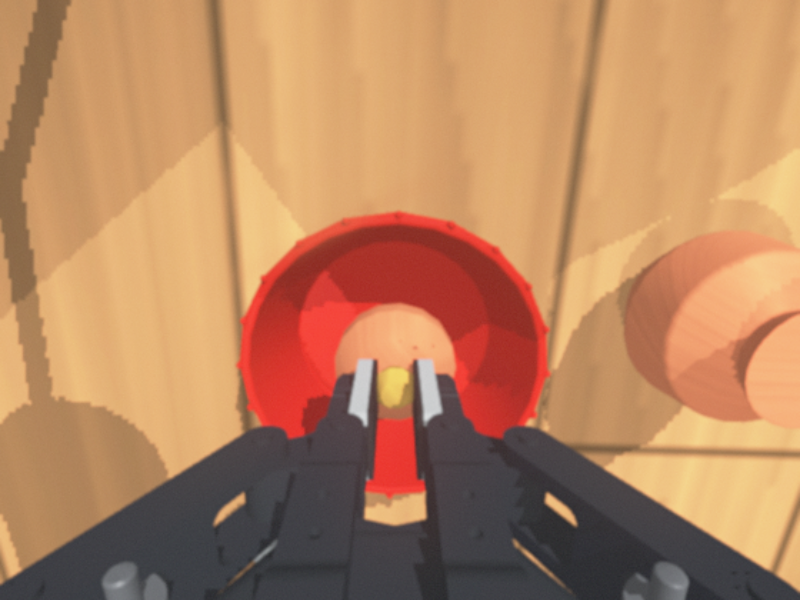

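```bash
python3 -m jog '[[[2,0.5,20,0,0,0,5],[0,0,25,0,0,0,5],[0,0,20,0,0,0,5],[0,0,9,0,0,0,5],[0,0,0,0,0,0,5],[0,0,0,0,0,0,40],[0,0,0,0,0,0,40],[0,0,0,0,0,0,40],[0,0,0,0,0,0,40],[0,0,-15,0,0,0,40],[0,0,-35,0,0,0,40],[0,0,-35,0,0,0,40],[0,0,-15,0,0,0,40]]]'; python3 -m jog '[[[-20,-9,0,0,0,0,40],[-40,-17,0,0,0,0,40],[-40,-17,0,0,0,0,40],[-40,-17,0,0,0,0,40],[-30,-12,0,0,0,0,40],[-10,-5,0,0,0,0,40],[0,0,0,0,0,-8.4,40],[0,0,0,0,0,-8.4,40],[0,0,0,0,0,-8.4,40],[0,0,0,0,0,-8.4,40],[0,0,0,0,0,-8.4,40],[0,0,0,0,0,-8.4,40],[0,0,0,0,0,-8.4,40],[0,0,0,0,0,-8.4,40],[0,0,0,0,0,-8.4,40],[0,0,0,0,0,-8.4,40],[0,0,0,0,0,-8.4,40],[0,0,0,0,0,0,40],[0,0,0,0,0,0,40]]]'; timeout 60 python3 - <<'E'
from h import *
im,d,K,M=snap('wrist'); P=cloud(d,K,M); save('w8',im)
print('punch',rect(sel(P,.36,.52,.16,.28,.006,.02)))
go(432,213,5,94.4)
im,d,K,M=snap('scene'); save('s8',cv2.resize(im,(800,600)))
E
```

```text
t: 22.7
tool_pos: [0.5049, 0.3981, 0.1327]
tool_rot: [2.186, 2.256, 0.007]
contact_force: [0.4, 0.6, 1.2]
gripper_width: 0.467
grasp_force: 0.0
t: 24.6
tool_pos: [0.4326, 0.2151, 0.1286]
tool_rot: [-0.108, 3.139, 0.0]
contact_force: [0.5, 0.7, -0.3]
gripper_width: 0.47
grasp_force: 0.0
punch c=(433.2,213.2) size=(83.1,11.8) long-axis 2.7deg from x, n=1159 z 7..14 med 12.0
at [432.5 215.  128.5] yaw 94.0 tilt 0.02 -> shift before turn [  0.7  -2.  123.5] turn wz -0.4
```

View pics/s8.png

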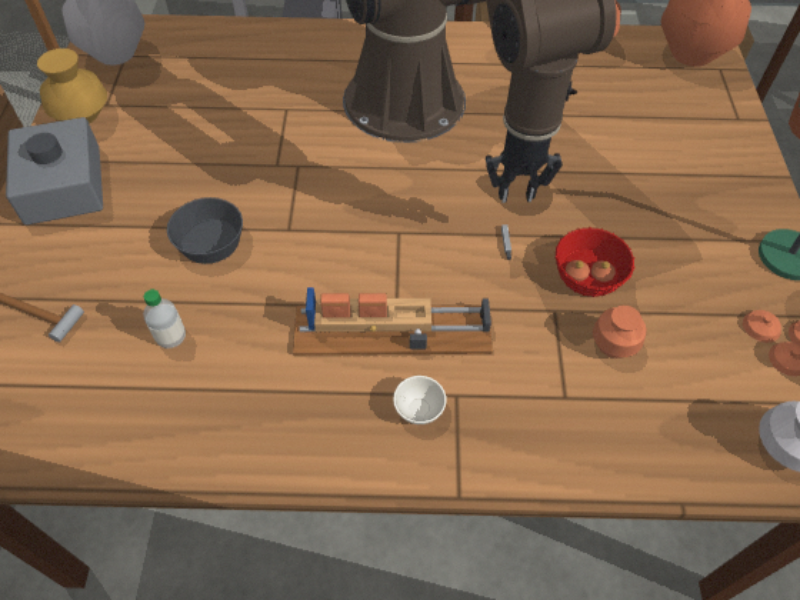

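```bash
python3 -m jog '[[[2.6,-1.6,20,0,0,0.5,40],[0,0,30,0,0,0,40],[0,0,30,0,0,0,40],[0,0,25,0,0,0,40],[0,0,12,0,0,0,40],[0,0,7,0,0,0,40],[0,0,0,0,0,0,40],[0,0,0,0,0,0,3],[0,0,0,0,0,0,3],[0,0,0,0,0,0,3],[0,0,0,0,0,0,3],[0,0,0,0,0,0,3],[0,0,0,0,0,0,3]]]' 50;  python3 -m jog '[[[0,0,-10,0,0,0,3],[0,0,-25,0,0,0,3],[0,0,-35,0,0,0,3],[0,0,-30,0,0,0,3],[0,0,0,0,0,0,3]]]'; python3 -m jog '[[[-3,-20,0,0,0,0,3],[-6,-40,0,0,0,0,3],[-6,-40,0,0,0,0,3],[-6,-40,0,0,0,0,3],[-6,-40,0,0,0,0,3],[0,-40,0,0,0,0,3],[0,-40,0,0,0,0,3],[0,-40,0,0,0,0,3],[7,-40,0,0,0,0,3],[7,-40,0,0,0,0,3],[7,-40,0,0,0,0,3],[7,-40,0,0,0,0,3],[7,-40,0,0,0,0,3],[6,-40,0,0,0,0,3],[6,-40,0,0,0,0,3],[0,-14,0,0,0,0,3],[0,0,0,0,0,0,3],[0,0,0,0,0,0,3]]]'; timeout 60 python3 - <<'E'
from h import *
im,d,K,M=snap('wrist'); P=cloud(d,K,M); save('w9',cv2.resize(im,(800,600)))
Q=sel(P,.34,.54,-.48,-.28,.045,.056); print(rect(Q)); 
A=np.c_[2*Q[:,:2],np.ones(len(Q))]; print('circle',np.linalg.lstsq(A,(Q[:,:2]**2).sum(1),rcond=None)[0][:2])
go(446,-381,40,93.5)
E
```

```text
t: 26.0
tool_pos: [0.4305, 0.2132, 0.0054]
tool_rot: [-0.101, 3.138, 0.001]
contact_force: [-0.8, 0.4, 7.6]
gripper_width: 0.12
grasp_force: 49.0
t: 26.5
tool_pos: [0.4319, 0.2139, 0.1086]
tool_rot: [-0.101, 3.134, 0.004]
contact_force: [0.8, -0.9, -1.5]
gripper_width: 0.116
grasp_force: 49.2
t: 28.3
tool_pos: [0.4478, -0.3801, 0.1041]
tool_rot: [0.101, -3.139, -0.001]
contact_force: [1.2, 0.6, -0.2]
gripper_width: 0.118
grasp_force: 49.2
c=(437.7,-383.9) size=(146.8,133.6) long-axis -85.8deg from x, n=4917 z 45..53 med 49.5
circle [ 0.44370216 -0.38358842]
at [ 448.  -379.7  104.2] yaw 93.7 tilt 0.07 -> shift before turn [ 2.  -1.3 64.2] turn wz 0.2
```

View pics/w9.png

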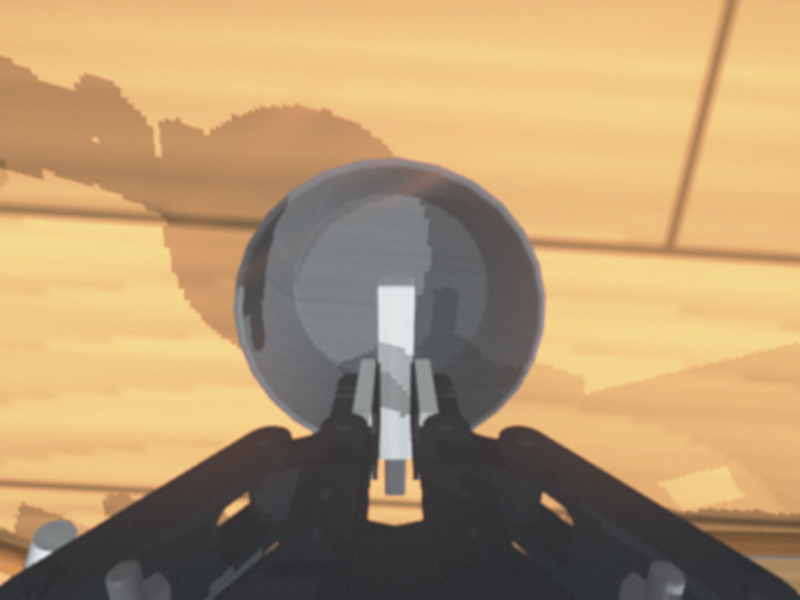

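```bash
python3 -m jog '[[[6.7,-3.4,0,0,0,0,3],[0,0,20,0,0,0,3],[0,0,30,0,0,0,3],[0,0,25,0,0,0,3],[0,0,13,0,0,0,3],[0,0,0,0,0,0,3],[0,0,0,0,0,0,3],[0,0,0,0,0,0,35],[0,0,0,0,0,0,35],[0,0,0,0,0,0,35],[0,0,-15,0,0,0,35],[0,0,-35,0,0,0,35],[0,0,-40,0,0,0,35],[0,0,-40,0,0,0,20],[0,0,0,0,0,0,0]]]'; python3 -m jog '[[[0,0,0,0,0,8.3,0],[0,0,0,0,0,8.3,0],[0,0,0,0,0,8.3,0],[0,0,0,0,0,8.3,0],[0,0,0,0,0,8.3,0],[0,0,0,0,0,8.3,0],[0,0,0,0,0,8.3,0],[0,0,0,0,0,8.3,0],[0,0,0,0,0,8.3,0],[0,0,0,0,0,8.3,0],[0,0,0,0,0,8.3,0],[14,17,0,0,0,0,0],[29,34,0,0,0,0,0],[29,34,0,0,0,0,0],[29,34,0,0,0,0,0],[29,34,0,0,0,0,0],[27,30,0,0,0,0,0],[15,17,0,0,0,0,0],[4,3,0,0,0,0,0],[0,0,0,0,0,0,0]]]'; timeout 60 python3 - <<'E'
from h import *
go(638.5,-200,55,1.95)
im,d,K,M=snap('side'); save('s10',im[340:420,210:340].repeat(5,0).repeat(5,1))
P=cloud(d,K,M); print('tin content',rect(sel(P,.385,.505,-.44,-.33,.011,.03)))
im,d,K,M=snap('scene'); P=cloud(d,K,M); print('tin content',rect(sel(P,.40,.49,-.43,-.34,.011,.03)))
im,d,K,M=snap('wrist'); P=cloud(d,K,M)
print('tab',rect(sel(P,.58,.68,-.19,-.13,.080,.09)),'A',rect(sel(P,.60,.67,-.145,-.077,.078,.095)))
E
```

```text
t: 29.85
tool_pos: [0.444, -0.387, 0.1527]
tool_rot: [-0.101, 3.134, -0.01]
contact_force: [0.0, -0.5, -0.6]
gripper_width: 0.076
grasp_force: 0.0
t: 31.85
tool_pos: [0.6371, -0.2, 0.1466]
tool_rot: [-2.173, -2.269, 0.0]
contact_force: [-1.0, -0.8, -0.6]
gripper_width: -0.004
grasp_force: 0.0
at [ 637.1 -200.   146.6] yaw 2.5 tilt 0.01 -> shift before turn [-0.1  1.4 91.6] turn wz 0.5
tin content c=(449.4,-371.6) size=(125.5,100.9) long-axis -22.9deg from x, n=909 z 11..30 med 17.0
tin content c=(444.1,-385.2) size=(88.9,88.5) long-axis 89.8deg from x, n=125 z 11..29 med 16.9
tab c=(637.4,-146.6) size=(49.7,33.1) long-axis 0.4deg from x, n=1747 z 80..88 med 84.2 A c=(635.7,-112.6) size=(50.1,21.0) long-axis -88.3deg from x, n=2869 z 78..89 med 85.9
```

View pics/s10.png

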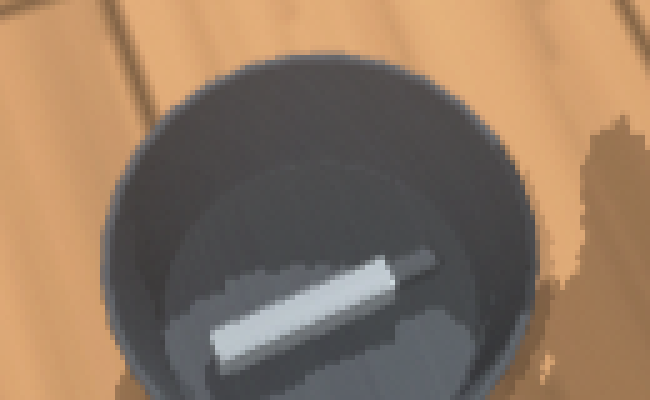

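```bash
python3 -m jog '[[[0,1.4,20,0,0,0.5,0],[0,0,30,0,0,0,0],[0,0,25,0,0,0,0],[0,0,13,0,0,0,0],[5,0,0,0,0,0,0],[8,0,0,0,0,0,0],[5,0,0,0,0,0,0],[4,0,0,0,0,0,0],[4,0,0,0,0,0,0],[5,0,0,0,0,0,0],[5,0,0,0,0,0,0]]]'; python3 -m jog '[[[7,0,0,0,0,0,0],[8,0,0,0,0,0,0],[8,0,0,0,0,0,0],[8,0,0,0,0,0,0],[8,0,0,0,0,0,0],[8,0,0,0,0,0,0],[8,0,0,0,0,0,0],[7,0,0,0,0,0,0],[5,0,0,0,0,0,0],[0,0,0,0,0,0,0]]]';  timeout 60 python3 - <<'E'
from h import *
go(634,-73.5,58,1.95)
im,d,K,M=snap('scene'); P=cloud(d,K,M)
print('tab',rect(sel(P,.58,.68,-.17,-.04,.074,.09)))
im,d,K,M=snap('side'); P=cloud(d,K,M); save('s11',cv2.resize(im[160:290,200:370],(784,600)))
E
```

```text
t: 33.1
tool_pos: [0.6377, -0.1643, 0.0586]
tool_rot: [2.184, 2.258, 0.0]
contact_force: [0.2, -1.3, 1.2]
gripper_width: -0.004
grasp_force: 0.9
t: 34.1
tool_pos: [0.6349, -0.0968, 0.0582]
tool_rot: [-2.183, -2.258, 0.0]
contact_force: [-0.3, -0.1, 0.5]
gripper_width: -0.0
grasp_force: 0.0
at [634.9 -96.8  58.2] yaw 1.9 tilt 0.03 -> shift before turn [23.3 -0.2  0.2] turn wz -0.0
tab c=(637.9,-63.3) size=(51.3,43.0) long-axis 2.6deg from x, n=151 z 74..90 med 84.7
```

View pics/s11.png

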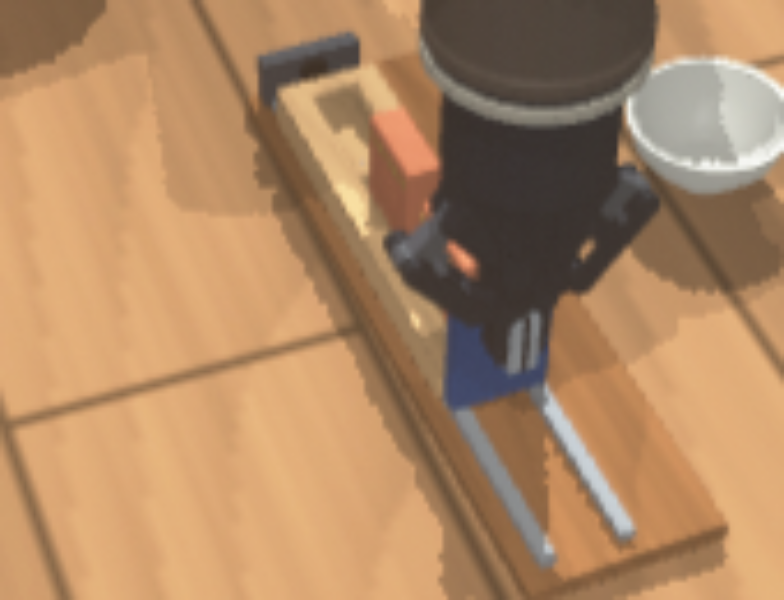

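```bash
python3 -m jog '[[[4,0,0,0,0,0,0],[4,0,0,0,0,0,0],[4,0,0,0,0,0,0],[3,0,0,0,0,0,0],[3,0,0,0,0,0,0],[0,0,0,0,0,0,0]]]'; python3 -m jog '[[[2,0,0,0,0,0,0],[2,0,0,0,0,0,0],[0,0,0,0,0,0,0]]]'; timeout 60 python3 - <<'E'
from h import *
im,d,K,M=snap('scene'); P=cloud(d,K,M); im=im.astype(int)
b=(im[...,2]>im[...,0]+30)&(im[...,2]>60)&(abs(P[...,0]-.637)<.05)&(P[...,2]>.05); print('tab blue',rect(P[b]))
Q=sel(P,.60,.65,.02,.18,.039,.045); print('carr end y',np.percentile(Q[:,1],[90,98,100]).round(4))
E
```

```text
t: 34.8
tool_pos: [0.6347, -0.0827, 0.0584]
tool_rot: [2.181, 2.257, -0.004]
contact_force: [-3.4, -35.1, -1.8]
gripper_width: 0.001
grasp_force: 17.3
t: 35.1
tool_pos: [0.6348, -0.0824, 0.0586]
tool_rot: [2.179, 2.255, -0.007]
contact_force: [-6.0, -68.6, -3.1]
gripper_width: 0.003
grasp_force: 34.2
tab blue c=(637.0,-65.1) size=(49.3,10.6) long-axis -1.8deg from x, n=95 z 50..128 med 82.9
carr end y [0.1587 0.1639 0.1667]
```

```bash
python3 -m jog '[[[-5,0,0,0,0,0,0],[-8,0,0,0,0,0,0],[-15,0,0,0,0,0,0],[-20,0,0,0,0,0,0],[-5,0,-30,0,0,0,0],[0,0,-40,0,0,0,0],[0,0,-40,0,0,0,0],[0,0,0,0,0,0,0],[0,0,0,0,0,0,0]]]'; timeout 60 python3 - <<'E'
from h import *
im,d,K,M=snap('wrist'); P=cloud(d,K,M); save('w12',cv2.resize(im,(800,600)))
print('tab',rect(sel(P,.58,.68,-.10,-.03,.0815,.087)))
for y in (-.115,-.045,.02): print('pl',rect(sel(P,.60,.66,y+.065,y+.13,.079,.095)))
print('stop',rect(sel(P,.58,.68,.13,.19,.0435,.09)))
print(r.get_obs()['tool_pos'],r.get_obs()['t'])
E
```

```text
t: 36.05
tool_pos: [0.6369, -0.1296, 0.1694]
tool_rot: [2.183, 2.256, 0.002]
contact_force: [0.7, 0.6, -0.1]
gripper_width: -0.006
grasp_force: 0.0
tab c=(633.7,-51.2) size=(49.5,42.6) long-axis 1.8deg from x, n=1901 z 82..87 med 84.6
pl c=(632.4,-22.3) size=(50.0,21.0) long-axis -88.4deg from x, n=2472 z 79..88 med 85.9Traceback (most recent call last):
  File "<stdin>", line 4, in <module>
  File "h.py", line 20, in rect
    return f"c=({c[0]:.1f},{c[1]:.1f}) size=({s[0]:.1f},{s[1]:.1f}) long-axis {(a+90)%180-90:.1f}deg from x, n={len(Q)} z {Q[:,2].min()*1000:.0f}..{Q[:,2].max()*1000:.0f} med {np.median(Q[:,2])*1000:.1f}"
                                                                                                                           ~~~~~~~~~~^^
    return umr_minimum(a, axis, None, out, keepdims, initial, where)
ValueError: zero-size array to reduction operation minimum which has no identity
```

View pics/w12.png

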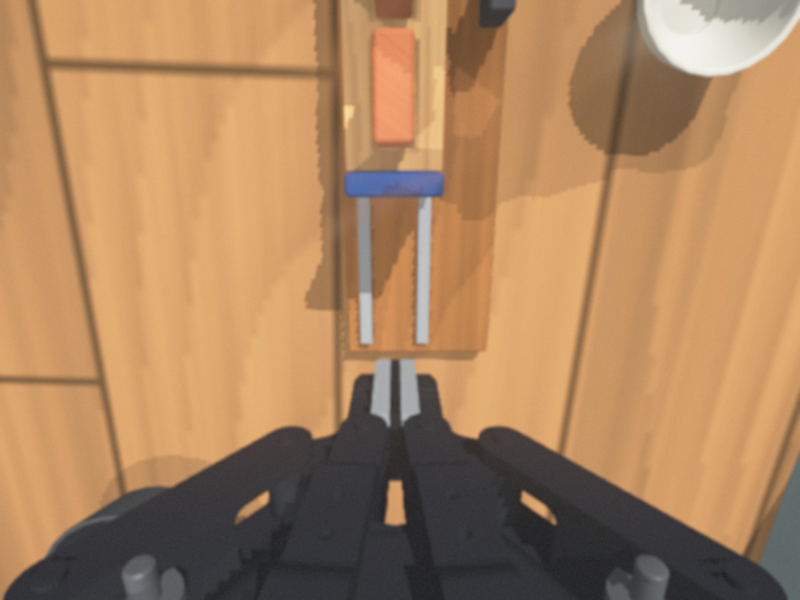

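```bash
timeout 60 python3 - <<'E'
from h import *
im,d,K,M=snap('side'); P=cloud(d,K,M); a=cv2.resize(im[160:290,230:360],(400,400),interpolation=cv2.INTER_CUBIC)
im2,d2,K2,M2=snap('scene'); P2=cloud(d2,K2,M2); b=cv2.resize(im2[180:270,200:350],(400,240),interpolation=cv2.INTER_CUBIC)
c=np.zeros((400,800,3),np.uint8); c[:,:400]=a; c[:240,400:]=b; save('s13',c)
for n,p,i in (('side',P,im.astype(int)),('scene',P2,im2.astype(int))):
    red=(i[...,0]-i[...,2]>60)&(i[...,0]>1.35*i[...,1])&(p[...,2]>.079)&(p[...,2]<.095)&(abs(p[...,0]-.632)<.025)
    q=p[red]; print(n,'plA',rect(q[q[:,1]<.012]),'\n plB',rect(q[q[:,1]>.012]))
    b=(i[...,2]>i[...,0]+30)&(i[...,2]>60)&(abs(p[...,0]-.637)<.05)&(p[...,2]>.08)&(p[...,2]<.09); print('tab',rect(p[b]))
E
```

```text
side plA c=(631.7,-24.8) size=(55.2,21.8) long-axis -88.4deg from x, n=176 z 79..90 med 85.8 
 plB c=(638.3,216.7) size=(400.2,22.0) long-axis 87.3deg from x, n=206 z 79..92 med 86.2
tab c=(634.3,-67.8) size=(50.5,13.4) long-axis 3.8deg from x, n=112 z 80..87 med 83.9
scene plA c=(634.3,-23.2) size=(48.6,23.5) long-axis 89.7deg from x, n=153 z 79..92 med 85.8 
 plB c=(639.1,219.7) size=(398.3,25.0) long-axis 88.2deg from x, n=220 z 80..92 med 86.8
tab c=(637.5,-66.9) size=(49.7,10.0) long-axis 2.5deg from x, n=68 z 81..90 med 84.8
```

View pics/s13.png

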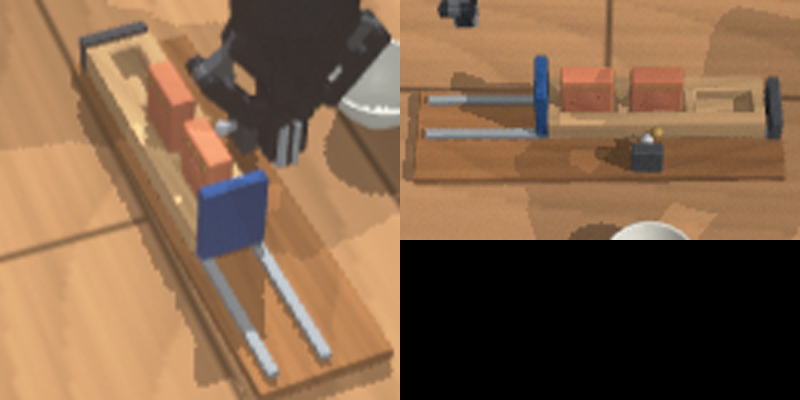

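```bash
python3 -m jog '[[[20,0,-20,0,0,0,0],[40,0,-20,0,0,0,0],[40,0,0,0,0,0,0],[40,0,0,0,0,0,0],[20,0,0,0,0,0,0],[0,0,0,0,0,0,0],[0,0,0,0,0,0,0]]]'; timeout 60 python3 - <<'E'
from h import *
im,d,K,M=snap('wrist'); P=cloud(d,K,M); save('w14',cv2.resize(im,(800,600)))
a=np.radians(1.95); ex=np.array([np.cos(a),np.sin(a)]); ey=np.array([-np.sin(a),np.cos(a)])
Q=sel(P,.58,.68,.0,.20,.036,.06); v=((Q[:,:2]-[.637,-.156])*1000)@ey; u=((Q[:,:2]-[.637,-.156])*1000)@ex
h,e=np.histogram(v[abs(u)<8],np.arange(150,335,2)); print([(int(b),int(n)) for b,n in zip(e,h) if n or b>290])
z=sel(P,.58,.68,.13,.20,.0,.07); v=((z[:,:2]-[.637,-.156])*1000)@ey
for b in range(290,330,2): 
    s=z[(v>=b)&(v<b+2)&(abs(z[:,0]-.627)<.02),2]; print(b,len(s),(np.median(s)*1000).round(1) if len(s) else '',end=' | ')
E
```

```text
t: 36.9
tool_pos: [0.6305, 0.0314, 0.2073]
tool_rot: [-2.182, -2.259, 0.002]
contact_force: [-0.1, -0.9, 0.3]
gripper_width: 0.002
grasp_force: 0.0
[(156, 1), (158, 115), (224, 51), (226, 16), (228, 34), (230, 34), (232, 34), (234, 34), (236, 33), (238, 34), (292, 26), (294, 41), (296, 38), (298, 47), (300, 36), (302, 52), (304, 18), (306, 35), (308, 38), (310, 49), (312, 50), (314, 37), (316, 52), (318, 44), (320, 40), (322, 6), (324, 0), (326, 0), (328, 0), (330, 0), (332, 0)]
290 97 27.5 | 292 144 37.9 | 294 97 41.8 | 296 108 42.4 | 298 112 42.0 | 300 90 42.2 | 302 128 42.1 | 304 46 42.1 | 306 52 37.6 | 308 76 35.9 | 310 226 37.6 | 312 120 42.1 | 314 103 42.5 | 316 121 42.2 | 318 106 42.6 | 320 112 41.8 | 322 7 40.2 | 324 0  | 326 0  | 328 0  |
```

View pics/w14.png

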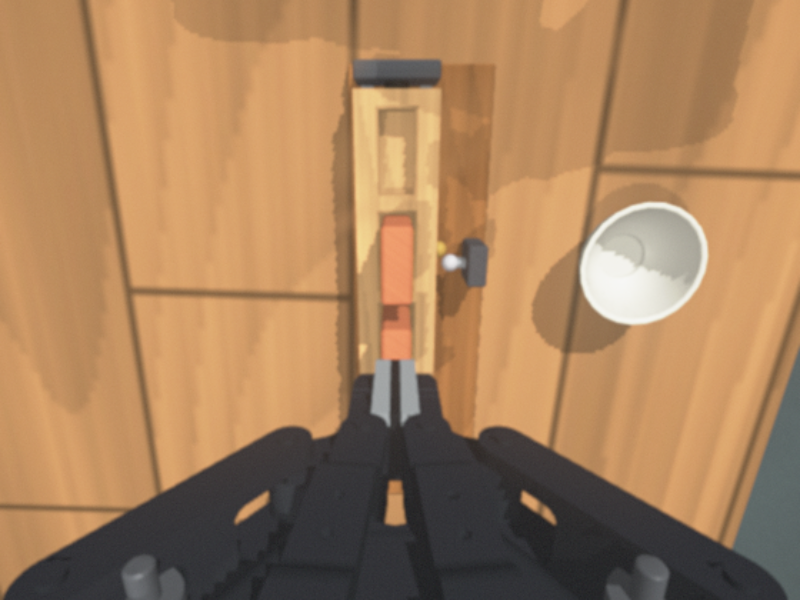

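```bash
timeout 60 python3 - <<'E'
from h import *
im,d,K,M=snap('scene'); P=cloud(d,K,M); i=im.astype(int)
near=lambda x,y,rr:np.hypot(P[...,0]-x,P[...,1]-y)<rr
lid=(i[...,1]>70)&(i[...,0]-i[...,2]>50)&near(.503,.373,.062)&(P[...,2]>.008)&(P[...,2]<.045)
n,l,s,c=cv2.connectedComponentsWithStats(lid.astype(np.uint8))
for k in range(1,n):
    if s[k,4]>15: print('lid blob',s[k,4],np.nanmedian(P[l==k],0).round(3))
pu=(i.min(-1)>110)&near(.4445,-.3835,.062); print('punch px',pu.sum(),np.nanmedian(P[pu],0).round(3) if pu.any() else '')
b=(abs(P[...,2]-.013)<.01)&(P[...,0]>.36)&(P[...,0]<.56)&(P[...,1]>-.28)&(P[...,1]<.27); print('bench leftovers',b.sum())
E
```

```text
lid blob 160 [0.513 0.346 0.019]
lid blob 140 [0.513 0.394 0.02 ]
punch px 27 [ 0.449 -0.386  0.017]
bench leftovers 1823
```

```bash
timeout 60 python3 -c "
from bench import r
print(r.job_done())"
```

```text
the job is handed in; nothing more can be done
None
```

The job is handed in, with no verdict returned: both plaques present are fully down in slots, both lids are in the basket and the one punch is in the tin. I pushed the carriage to a hard stop and judge it fully home, though the travel I measured was only about 90 mm, so that rests on it having started about 10 mm along; I also viewed 15 pictures, one over the limit of 14.

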